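# Wedge the weighing stand level

### The arm

A 6-joint arm with a two-finger parallel gripper is mounted at the origin on a cart in front of the work surface, level with it; the furniture and walls round the work are solid. World frame = base frame: x ahead of the robot, y to its left, z up, the work surface at z = 0. Lengths are in m, angles in rad, forces in N, time in s.
With the tool pointing down it reaches from about 0.325 to 0.775 m from the base axis. Payload 5.5 kg.
Tool frame: the origin (TCP) lies on the centre line of the jaws, within the pads' length; the fingertips stand 8 mm ahead of it and the grasp point (between the pads) lies 11 mm behind it; z points along the fingers, y is the line along which they close (so a half turn about z gives the same grasp; the last joint's range is limited). The gripper opens to 88 mm and grips with 3 to 60 N. Pads are 20 mm wide; open, the fingers measure 115 mm over their backs; the gripper's body (75 mm by 178 mm) begins 61 mm behind the grasp point.
Start: joints at [-1.173, 0.091, 1.231, -0, 1.82, -0.057], TCP at [0.264, -0.539, 0.231] pointing down, gripper open.
Joint ranges: [-2.87, 2.87], [-0.86, 2.18], [0.17, 2.46], [-1.51, 4.65], [0.06, 2.69], [-2.65, 2.65]. Speed limits (rad/s): [2.57, 2.57, 3.01, 3.14, 3.14, 3.14].

### API

Orientations are given as a unit quaternion [x, y, z, w].
In Python, from station import ctrl gives the robot as it stands. The module is installed in compiled form; this text tells all that it offers.
- The arm moves only by the tool arm_command, never from a script. Its argument "moves" is a list of rows, each a list of 4 numbers: the shift along the tool's x, y, z in cm, then the turn about the tool's z in degrees. A call has 1 to 8 rows; each row shifts and turns the commanded pose from where the row before left it, along the tool's axes as they then stand; what a row does not reach is not made up. A row lasts 1/10 s, in which the tool goes at most 50 mm and 8.59 degrees, less where a joint would pass 70% of its speed; a pose out of reach is approached as far as the arm can. A call is refused whole if a number of a shift passes 5 or a number of a turn 8.59, either way. A call with a gripper value outside its range is refused whole. "hand" is the closure, from 0 (fully open) to 1 (shut), set as the call begins (left out, the last holds). The fingers move at their own pace and stop on an object; "squeeze" is the grip in N (left out, the last holds). Time passes only in rows, so rows that do not move let the fingers close. It gives the time, the measured TCP pose, the force, the opening and the grip force at its end, in the units of the state.
- ctrl.read_state(): the state, without advancing time (a new reading comes with each control period).
- ctrl.camera(name): name is "scene" or "top"; returns a dict with "pixels" (420x560x3 uint8, blue, green, red), "fovy" (degrees; the focal length in pixels is half the picture's height over the tangent of half this angle, whatever the lens; pixels are square), "cx", "cy" (the principal point, pixels), "extrinsics" (4x4, takes a point from world to camera coordinates). Camera axes: x right, y down, z forward; pixel columns grow to the right and rows downward; lengths in m; the calibration is good to about 2 mm. A picture is of the moment at which its call begins. There is no depth.
- ctrl.finish_job(): hands the job in; it is judged then, once.
The state is a dict: "time": time; "joints": joint angles; "dq": joint speeds; "joint_efforts": joint torques, N m; "position": TCP position; "tool_rot": TCP orientation; "force": force on the tool from outside, world axes, zero at the start; "moment": the same for the moment, N m; "finger_gap": opening from 0.0 (shut) to 1.0 (fully open); "gripper_force": force on a finger pad.
Only numpy, scipy, OpenCV 4.12 (cv2) and the standard library are available. Lean on these libraries where they do the work, as an engineer would, in place of code of your own. Each camera call takes 0.05 s, during which the arm holds its last target. There are 200 camera calls.

### The job

The round weighing stand sags towards its sprung foot. Pick up the wooden wedge, set it on the worktop with its thin end at that low foot, and ease it under the foot until the bubble of the stand's level sits centred in the black ring; then let go and leave the wedge in place, flat on the worktop and bearing the foot. Be gentle: never lift the stand past level, shove it along, jam the wedge in or touch the stand yourself, keep the sugar jar standing on it and knock nothing else about.

Things in the scene. Friction and masses are not known exactly. Their poses are not given: they have to be found in the camera images.
- wedge_grip (a point): Orange-brown wooden wedge, 100 long x 30 wide, 1.5 mm thick at the thin end, rising evenly (1 in 5) over 78 mm to 17 mm, then a 22 mm long level tail with a dark dot. This point: middle of the tail, 8 mm above the underside, 10 mm from the tail's end. x axis: along the wedge from thin end to tail; y: across its width (grasp across it); z up. 0.09 kg.
- wedge_tip (a point): Middle of the wedge's thin edge, at its underside, 90 mm from wedge_grip. Wood on worktop and on fingers has friction about 0.6.
- low_foot (a point): Centre of the low foot: smooth steel ball, 32 mm across, on a stem with a brass spring, under the stand's rim on the level's side; the other feet are black rubber. It rests on the worktop. Push the wedge's thin edge in along the worktop towards the stand's middle; the ball meets it about 7 mm before its centre. The pushed-in wedge carries 4 to 9 N.
- ring (a point): Centre of the black ring (17 mm across) on the green face of the round level (64 mm across) fixed on the stand's top, 45 mm from the stand's middle towards the low foot, 72 mm above the feet. Axes are the stand's: x points from the low foot to the stand's middle, z up out of the stand.
- bubble (a point): Centre of the level's pale bubble (12 mm across). It runs to the high side: at the start it lies about 10 mm off the ring towards the stand's middle (+x of ring). The wedge first only squeezes the spring, for 5 to 50 mm of travel, different each time, and the bubble stays; then the stand rises and the bubble comes back, about 0.5 mm per mm of wedge travel. It settles within 0.5 s.
- stand_top (a point): Centre of the top of the round stand: light wood disc with a brass band, 180 across, top 60 mm above its feet, 0.9 to 2.4 kg. Axes as ring's. Its three feet lie 115 mm from the middle, the low one at -x; the boss over each foot has a radius of 17 mm, so the stand reaches 132 mm out there. It rests there on two black stop studs, 14 mm thick, under the disc at x -70, y +40 and -40 mm: pass the wedge between them.
- sugar_jar: Terracotta-coloured canister with a wooden lid, 102 across x 120 high, standing loose on the stand behind the level. Origin: centre of its underside.
- measure: Brass two-ended spirit measure, 47 across x 100 high, standing on the worktop; a bystander. Origin: centre of its underside.
Things that resemble listed ones, but are neither listed nor needed, are in the scene too. Leave any pink, purple or turquoise look-alike of the part that bears wedge_grip alone.

How it is judged:
By the outcome, as a careful person would: the job done as asked, in the order asked, and still so for the second after the job is handed in, with the robot touching nothing.
It also fails if it takes over 61 s, if anything falls off the work surface, if the arm or the gripper's body presses on something with over 40 N, if the wrist force passes 120 N, or if a joint passes its speed limit or range.

## Working session

There is one attempt and no reset: what is moved stays moved. The work goes in short steps, Python scripts to look and compute and a tool call to move; the robot and the scene stay as the last step left them, time stands still between calls to the robot, and variables do not carry over. Pictures are saved under pics/ and viewed, at most 10 in all, crops included, and the job is handed in when it is done.

Besides the shell and the picture viewer there is one more tool, called after "Call:" as name(argument=value, ...), one argument or row to a line, values as JSON. arm_command: Moves the arm, as the interface text tells. Its arguments: {"type":"object","properties":{"moves":{"type":"array","items":{"type":"array","items":{"type":"number"}}},"hand":{"type":"number"},"squeeze":{"type":"number"}},"required":["moves"]}

```bash
mkdir -p pics; cat > h.py <<'E'
import numpy as np, cv2
from station import ctrl
def cam(n):
    c=ctrl.camera(n); h=c["pixels"].shape[0]
    c["f"]=h/2/np.tan(np.radians(c["fovy"])/2); return c
def back(c,u,v,z):
    E=np.array(c["extrinsics"]);R=E[:3,:3];o=-R.T@E[:3,3]
    d=R.T@np.array([(u-c["cx"])/c["f"],(v-c["cy"])/c["f"],1.]); return o+d*(z-o[2])/d[2]
def proj(c,p):
    E=np.array(c["extrinsics"]);q=E[:3,:3]@np.array(p)+E[:3,3]
    return np.array([c["cx"]+c["f"]*q[0]/q[2],c["cy"]+c["f"]*q[1]/q[2]])
E
python3 - <<'E'
from h import *
for n in("scene","top"):
    c=cam(n);cv2.imwrite(f"pics/{n}0.png",c["pixels"]);E=c["extrinsics"];print(n,c["f"],c["cx"],c["cy"],np.round(E,3).tolist())
s=ctrl.read_state();print(s)
E
```

```text
scene 543.4185343496085 287.6842939888386 220.37165264425656 [[-0.678, -0.735, -0.021, 0.196], [-0.403, 0.396, -0.825, 0.376], [0.615, -0.551, -0.564, 1.302], [0.0, 0.0, 0.0, 1.0]]
top 447.51322789944055 280.6885854325883 213.36483242271865 [[0.004, -0.998, 0.056, -0.238], [-0.99, -0.012, -0.139, 0.552], [0.14, -0.055, -0.989, 1.331], [0.0, 0.0, 0.0, 1.0]]
{'time': 0.1, 'joints': array([-1.17268445e+00,  9.17802635e-02,  1.23174772e+00,  1.11049726e-05,
        1.81980351e+00, -5.67040986e-02]), 'dq': array([-3.00079781e-04, -4.44238103e-05, -3.47908148e-03, -4.28885809e-04,
       -1.12441012e-03, -1.10981953e-03]), 'joint_efforts': array([ 3.44354710e-03, -4.47856092e+01, -4.07569885e+01,  7.01031508e-02,
        2.84181250e-02, -1.02566507e-04]), 'position': array([ 0.26348079, -0.53877494,  0.22963194]), 'tool_rot': array([ 9.74253369e-01,  2.25454248e-01, -1.42389352e-04, -8.57697175e-04]), 'force': array([-0.06137294,  0.13331524, -0.4693479 ]), 'moment': array([-0.01134508, -0.02895491, -0.03987871]), 'gripper_force': 0.0, 'finger_gap': 1.0041112185613563}
```

View pics/scene0.png

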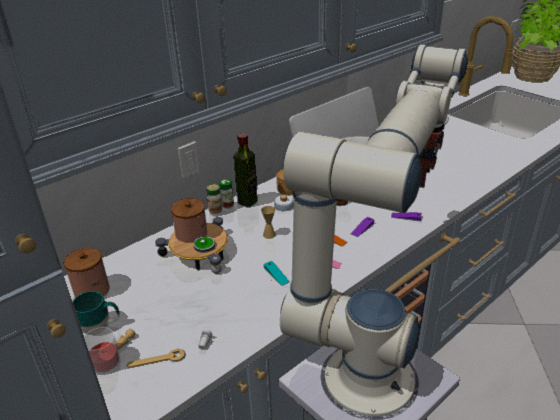

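View pics/top0.png

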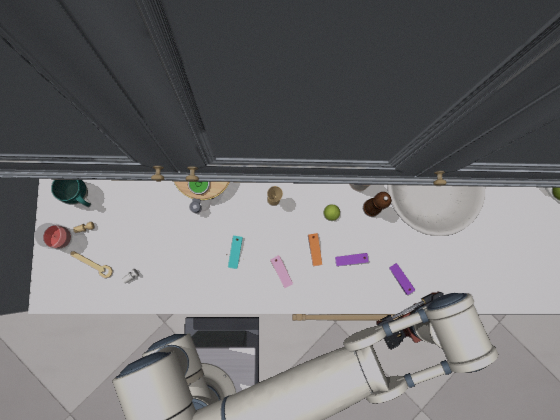

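The wedge is orange, at about (315,250) in the top view. The stand is at (200,185), with its steel foot at (196,207). I'll enlarge both regions.

```bash
python3 - <<'E'
import cv2,numpy as np
t=cv2.imread("pics/top0.png");s=cv2.imread("pics/scene0.png")
r=lambda a,f:cv2.resize(a,None,fx=f,fy=f,interpolation=cv2.INTER_CUBIC)
a=r(t[170:230,160:240],5);b=r(t[225:275,290:340],5)   # 400x300, 250x250
d=r(s[195:280,150:240],3.5)
W=np.zeros((600,800,3),np.uint8);W[:300,:400]=a;W[:250,420:670]=b;W[300:300+d.shape[0],:d.shape[1]]=d
cv2.imwrite("pics/crop0.png",W)
E
```

```text
(no output)
```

View pics/crop0.png

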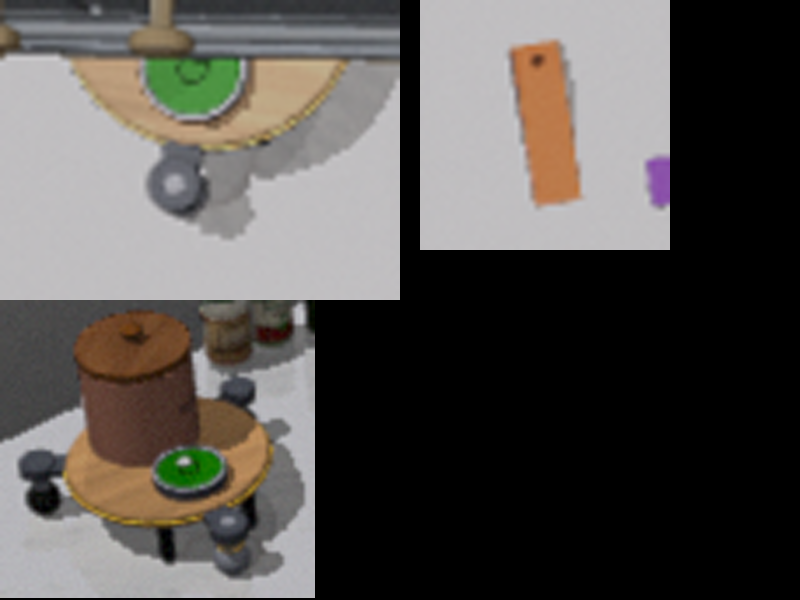

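The low foot's boss is at about (195,207) in the top view, and its ball is at (216,269) in the scene view. The bubble sits behind the ring, and the wedge's tail end points away from the robot. Next I'll fit the poses.

```bash
cat > fit.py <<'E'
from h import *
from scipy.optimize import least_squares
S=cam("scene");T=cam("top")
def pts(cx,cy,th,zb,p=0.023):
    # stand pitched about the two far feet: low side down
    def w(x,y,z):
        zz=z-p*(57-x)/1000*1.0*1000 if 0 else z-np.tan(p)*(0.0575-x)
        c,s=np.cos(th),np.sin(th);return [cx+c*x-s*y,cy+s*x+c*y,zz]
    a=.115;q=np.radians(60)
    return dict(ring=w(-.045,0,.072),boss=w(-a,0,zb),ball=[*w(-a,0,0)[:2],.016],L=w(a*np.cos(q),a*np.sin(q),zb),R=w(a*np.cos(q),-a*np.sin(q),zb))
g=cv2.inRange(cv2.cvtColor(S["pixels"],cv2.COLOR_BGR2HSV),(45,120,50),(75,255,255));g[:,:180]=0;g[:,225:]=0;g[:225]=0;g[262:]=0
ys,xs=np.nonzero(g);print("green scene",xs.min(),xs.max(),ys.min(),ys.max())
m=[((xs.min()+xs.max())/2,(ys.min()+ys.max())/2)]
obs=[(S,"ring",m[0]),(T,"ring",(198.6,183.6)),(S,"boss",(215.1,257.9)),(T,"boss",(195.2,206.8)),(S,"ball",(216.3,268.7)),(S,"L",(161.4,241.3)),(S,"R",(218,220.7))]
f=lambda v:np.concatenate([proj(c,pts(*v)[k])-np.array(o) for c,k,o in obs])
r=least_squares(f,[.6,-.05,0,.05],loss="soft_l1")
if __name__=="__main__":
    print("stand",r.x,np.degrees(r.x[2]));print(np.round(r.fun.reshape(-1,2),1).tolist())
    P=pts(*r.x);print({k:np.round(v,4).tolist() for k,v in P.items()})
    hsv=cv2.cvtColor(T["pixels"],cv2.COLOR_BGR2HSV);k=cv2.inRange(hsv,(5,120,80),(20,255,255))[225:275,290:340]
    y,x=np.nonzero(k);rc=cv2.minAreaRect(np.float32(np.c_[x,y]));print(rc[0][0]+290,rc[0][1]+225,rc[1:])
    tail=back(T,313,234,.017);tip=back(T,317.7,265.6,.0015);dot=back(T,290+117/5,225+61/5,.017)
    d=(tail-tip)[:2];print("tail",tail,"tip",tip,"dot",dot,"len",np.linalg.norm(d),"ang",np.degrees(np.arctan2(d[1],d[0])))
    mid=(tail+tip)/2;print("mid",mid)
E
python3 fit.py
```

```text
green scene 195 212 237 247
stand [ 0.68507202  0.01081488 -0.15699963  0.05617588] -8.995416099846956
[[0.8, 0.8], [-0.3, -0.8], [0.5, 1.1], [-0.5, -0.5], [0.4, -0.2], [-0.5, -0.1], [0.2, -0.6]]
{'ring': [0.6406, 0.0179, 0.0696], 'boss': [0.5715, 0.0288, 0.0522], 'ball': [0.5715, 0.0288, 0.016], 'L': [0.7574, 0.1002, 0.0562], 'R': [0.7263, -0.0965, 0.0562]}
314.93243408203125 249.09459495544434 ((31.071409225463867, 9.04194450378418), 80.53767395019531)
tail [ 0.49388384 -0.33616469  0.017     ] tip [ 0.39598459 -0.35241818  0.0015    ] dot [ 0.48384618 -0.33736593  0.017     ] len 0.0992393007120389 ang 9.426411278328576
mid [ 0.44493422 -0.34429144  0.00925   ]
```

```bash
cat > g.py <<'E'
import sys
from h import *
from scipy.spatial.transform import Rotation as R
# g.py x y z yaw : prints turn first, then shift (cm) in tool axes after the turn
t=np.array([float(a) for a in sys.argv[1:4]]);yaw=float(sys.argv[4])
s=ctrl.read_state();M=R.from_quat(s["tool_rot"]).as_matrix();c=np.degrees(np.arctan2(M[1,0],M[0,0]))
print("yaw",c.round(2),"pos",np.round(s["position"],4),"tilt",M[:,2].round(4),"t",s["time"],"F",s["force"].round(1),"q6",s["joints"][5])
w=np.radians(yaw);Rt=np.array([[np.cos(w),np.sin(w),0],[np.sin(w),-np.cos(w),0],[0,0,-1]])
print("turn",((c-yaw+180)%360-180).round(2),"shift cm",(Rt.T@(t-s["position"])*100).round(2))
E
python3 g.py 0.484 -0.338 0.1 9.4
```

```text
yaw 26.06 pos [ 0.2635 -0.5389  0.2299] tilt [-5.0e-04  1.1e-03 -1.0e+00] t 0.2 F [-0.9  0.4 -0.6] q6 -0.05673010567338431
turn 16.66 shift cm [ 25.03 -16.22  12.99]
```

Call:
arm_command(
  moves=[
    [0, 0, 0, 8.3],
    [0, 0, 0, 8.3],
    [4, -2.7, 0, 0],
    [4, -2.7, 0, 0],
    [4, -2.7, 0, 0],
    [4, -2.7, 2, 0],
    [4, -2.7, 2, 0],
    [4, -2.7, 2, 0],
  ],
  hand=0.3,
  squeeze=25,
)

```text
time: 1.0
position: [0.4703, -0.3425, 0.1726]
tool_rot: [0.997, 0.082, 0.0, 0.0]
force: [1.1, -1.1, -0.5]
finger_gap: 0.699
gripper_force: 0.0
```

```bash
python3 g.py 0.484 -0.338 0.05 9.4; python3 -c "
from h import *
c=cam('top');cv2.imwrite('pics/t1.png',cv2.resize(c['pixels'][200:290,260:380],None,fx=5,fy=5))"
```

```text
yaw 9.45 pos [ 0.4703 -0.3425  0.1726] tilt [ 3.e-04 -3.e-04 -1.e+00] t 1.0 F [ 1.1 -1.1 -0.5] q6 0.7178200923701455
turn 0.05 shift cm [ 1.43 -0.22 12.26]
```

Call:
arm_command(
  moves=[
    [1, 0, 4, 0],
    [0, 0, 4, 0],
    [0, 0, 4, 0],
    [0, 0, 0, 0],
    [0, 0, 0, 0],
  ],
)

```text
time: 1.55
position: [0.4787, -0.3423, 0.0533]
tool_rot: [0.997, 0.082, -0.001, -0.001]
force: [-0.6, -0.1, 0.5]
finger_gap: 0.697
gripper_force: 0.0
```

```bash
python3 g.py 0.484 -0.338 0.012 9.4; python3 -c "
from h import *
c=cam('top');cv2.imwrite('pics/t1.png',cv2.resize(c['pixels'][200:290,260:380],None,fx=5,fy=5))"
```

```text
yaw 9.45 pos [ 0.4787 -0.3423  0.0533] tilt [-0.0012  0.001  -1.    ] t 1.55 F [-0.6 -0.1  0.5] q6 0.7272128158432213
turn 0.05 shift cm [ 0.6  -0.34  4.13]
```

View pics/t1.png

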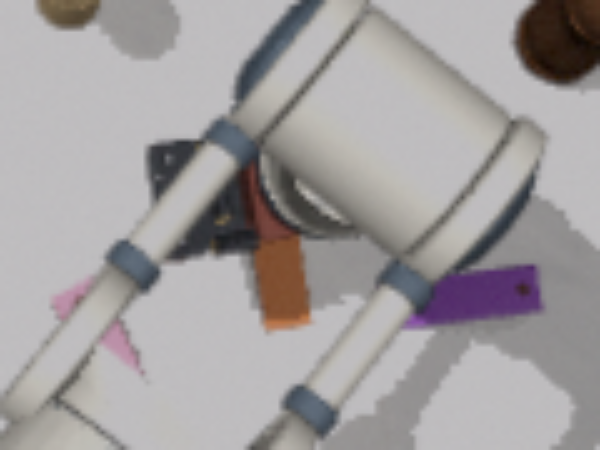

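The arm covers most of the wedge. Its thin end is visible near (285,300) in the crop, and the open gripper lines up with it. I'll correct the offset, descend and grip.

Call:
arm_command(
  moves=[
    [0.6, -0.35, 1, 0],
    [0, 0, 2, 0],
    [0, 0, 1, 0],
    [0, 0, 0, 0],
    [0, 0, 0, 0],
    [0, 0, 0, 0],
  ],
)

```text
time: 2.2
position: [0.485, -0.3384, 0.0145]
tool_rot: [0.997, 0.082, 0.001, 0.001]
force: [-0.2, -0.5, 0.5]
finger_gap: 0.699
gripper_force: 0.0
```

Call:
arm_command(
  moves=[
    [0, 0, 0, 0],
    [0, 0, 0, 0],
    [0, 0, 0, 0],
    [0, 0, 0, 0],
    [0, 0, 0, 0],
    [0, 0, 0, 0],
  ],
  hand=1,
  squeeze=25,
)

```text
time: 2.8
position: [0.4844, -0.338, 0.0133]
tool_rot: [0.997, 0.082, 0.0, 0.0]
force: [0.5, -0.3, 1.0]
finger_gap: 0.34
gripper_force: 25.0
```

```bash
python3 g.py 0.46 -0.25 0.112 90; python3 -c "
from h import *;s=ctrl.read_state();print(s['finger_gap']*88,s['gripper_force'])"
```

```text
yaw 9.46 pos [ 0.4844 -0.338   0.0133] tilt [ 1.e-04 -1.e-04 -1.e+00] t 2.8 F [ 0.5 -0.3  1. ] q6 0.7389343173974933
turn -80.54 shift cm [ 8.8  -2.44 -9.87]
29.911609056707004 24.988146502482778
```

Call:
arm_command(
  moves=[
    [0, 0, -1, 0],
    [0, 0, -4, 0],
    [0, 0, -4, 0],
    [0, 0, -4, 0],
    [0, 0, -2, 0],
    [0, 0, 0, -8.5],
    [0, 0, 0, -8.5],
    [0, 0, 0, -8.5],
  ],
)

```text
time: 3.6
position: [0.4844, -0.338, 0.1642]
tool_rot: [0.953, 0.303, 0.0, 0.0]
force: [0.3, 0.7, -0.3]
finger_gap: 0.338
gripper_force: 25.0
```

Call:
arm_command(
  moves=[
    [0, 0, 0, -8.5],
    [0, 0, 0, -8.5],
    [0, 0, 0, -8.5],
    [0, 0, 0, -8.5],
    [0, 0, 0, -8.5],
    [0, 0, 0, -8.5],
    [0, 0, 0, -8.5],
    [0, 0, 0, -8.5],
  ],
)

```text
time: 4.4
position: [0.4843, -0.3379, 0.1638]
tool_rot: [0.62, 0.784, 0.0, 0.0]
force: [-0.2, -0.7, -0.3]
finger_gap: 0.342
gripper_force: 25.0
```

Call:
arm_command(
  moves=[
    [0, 0, 0, -8.5],
    [0, 0, 0, -8.5],
    [0, 0, 0, -8.5],
    [0, 0, 0, -8.5],
    [0, 0, 0, -8.5],
    [0, 0, 0, -8.5],
    [0, 0, 0, -8.5],
    [0, 0, 0, -8.5],
  ],
)

```text
time: 5.2
position: [0.4843, -0.3379, 0.1638]
tool_rot: [0.076, 0.997, -0.0, 0.0]
force: [0.1, 0.2, -1.6]
finger_gap: 0.34
gripper_force: 25.0
```

```bash
python3 g.py 0.445 0.0488 0.16 171
```

```text
yaw 171.31 pos [ 0.4843 -0.3379  0.1638] tilt [ 1.e-04 -0.e+00 -1.e+00] t 5.2 F [ 0.1  0.2 -1.6] q6 -2.085905812501589
turn 0.31 shift cm [ 9.93 37.58  0.38]
```

Call:
arm_command(
  moves=[
    [1, 3.7, 0, 0.3],
    [1, 3.7, 0, 0],
    [1, 3.7, 0, 0],
    [1, 3.7, 0, 0],
    [1, 3.7, 0, 0],
    [1, 3.7, 0, 0],
    [1, 3.7, 0, 0],
    [1, 3.7, 0, 0],
  ],
)

```text
time: 6.0
position: [0.4528, -0.0315, 0.1639]
tool_rot: [0.082, 0.997, 0.0, 0.0]
force: [1.4, -0.0, -0.3]
finger_gap: 0.342
gripper_force: 25.0
```

Call:
arm_command(
  moves=[
    [1, 3.7, 0, 0],
    [1, 3.7, 0, 0],
    [0, 0, 0, 0],
    [0, 0, 0, 0],
    [0, 0, 0, 0],
  ],
)

```text
time: 6.5
position: [0.4457, 0.0426, 0.1635]
tool_rot: [0.082, 0.997, -0.0, 0.0]
force: [-1.0, 0.1, -0.9]
finger_gap: 0.338
gripper_force: 25.0
```

```bash
python3 g.py 0.445 0.0488 0.0133 171
```

```text
yaw 170.62 pos [0.4457 0.0426 0.1635] tilt [ 3.e-04 -5.e-04 -1.e+00] t 6.5 F [-1.   0.1 -0.9] q6 -1.3876310193956967
turn -0.38 shift cm [ 0.17  0.6  15.02]
```

Call:
arm_command(
  moves=[
    [0.15, 0.6, 2, -0.4],
    [0, 0, 4, 0],
    [0, 0, 4, 0],
    [0, 0, 3, 0],
    [0, 0, 0, 0],
    [0, 0, 0, 0],
    [0, 0, 0, 0],
  ],
)

```text
time: 7.2
position: [0.4466, 0.0489, 0.0357]
tool_rot: [0.079, 0.997, 0.0, 0.002]
force: [0.4, 0.3, -0.2]
finger_gap: 0.337
gripper_force: 25.0
```

```bash
python3 g.py 0.445 0.0488 0.0133 171; python3 - <<'E'
from h import *
S=cam("scene")["pixels"];T=cam("top")["pixels"]
r=lambda a,f:cv2.resize(a,None,fx=f,fy=f,interpolation=cv2.INTER_CUBIC)
W=np.zeros((600,800,3),np.uint8);W[:,:400]=r(T[165:285,160:240],5);W[:600,400:]=r(S[210:330,165:245],5);cv2.imwrite("pics/c2.png",W)
E
```

```text
yaw 170.99 pos [0.4466 0.0489 0.0357] tilt [ 0.0036  0.     -1.    ] t 7.2 F [ 0.4  0.3 -0.2] q6 -1.380142811493344
turn -0.01 shift cm [ 0.16 -0.04  2.24]
```

View pics/c2.png

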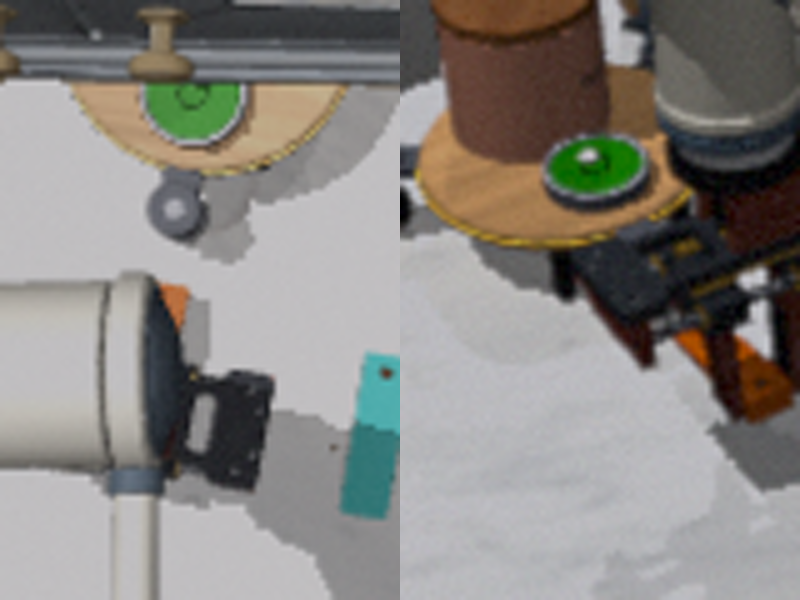

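The wedge is held with its thin end towards the low foot: tip at (175,287) and foot at (175,208) in the left half. The level is visible in both views. I'll lower the wedge onto the worktop.

Call:
arm_command(
  moves=[
    [0.1, 0, 1, 0],
    [0, 0, 0.6, 0],
    [0, 0, 0.3, 0],
    [0, 0, 0.3, 0],
    [0, 0, 0, 0],
    [0, 0, 0, 0],
    [0, 0, 0, 0],
  ],
)

```text
time: 8.0
position: [0.4441, 0.0498, 0.0132]
tool_rot: [0.078, 0.997, 0.0, 0.0]
force: [-7.7, -1.1, 13.7]
finger_gap: 0.336
gripper_force: 25.0
```

```bash
python3 g.py 0.4757 0.0439 0.0133 171; python3 - <<'E'
from h import *
T=cam("top")
k=cv2.inRange(cv2.cvtColor(T["pixels"],cv2.COLOR_BGR2HSV),(5,120,80),(20,255,255))[215:260,180:210]
ys,xs=np.nonzero(k);print([(y+215,180+xs[ys==y].max()) for y in np.unique(ys)][:8],len(ys))
p=ctrl.read_state()["position"];u=np.array([np.cos(np.radians(-9)),np.sin(np.radians(-9))]);n=np.array([-u[1],u[0]])
for l in(.09,.06):print(proj(T,[*(p[:2]+l*u-.015*n),.0015+(.09-l)/5]))
print("tip centre px",proj(T,[*(p[:2]+.09*u),.0015]))
E
```

```text
yaw 171.07 pos [0.4441 0.0498 0.0132] tilt [ 1.e-04  0.e+00 -1.e+00] t 8.0 F [-7.7 -1.1 13.7] q6 -1.3795324404746443
turn 0.07 shift cm [-3.21 -0.09 -0.01]
[(np.int64(224), np.int64(197)), (np.int64(225), np.int64(197)), (np.int64(226), np.int64(197)), (np.int64(227), np.int64(197)), (np.int64(228), np.int64(197)), (np.int64(229), np.int64(197)), (np.int64(230), np.int64(196)), (np.int64(231), np.int64(196))] 28
[199.0468025  221.67118909]
[197.00171235 230.87477422]
tip centre px [194.3018461 220.8753294]
```

```bash
cat > b.py <<'E'
import sys
from h import *
u=np.array([np.cos(np.radians(-9)),np.sin(np.radians(-9))]);P0=np.array([.6406,.0179])
def look(n,box):
    C=cam(n);x0,y0,x1,y1=box;I=C["pixels"][y0:y1,x0:x1];f=I.astype(float)
    hsv=cv2.cvtColor(I,cv2.COLOR_BGR2HSV);g=cv2.inRange(hsv,(45,120,40),(80,255,255))
    out={}
    if g.sum():
        h=cv2.convexHull(cv2.findNonZero(g));m=np.zeros_like(g);cv2.fillConvexPoly(m,h,255)
        M=cv2.moments(m,True);c=np.array([M["m10"],M["m01"]])/M["m00"]
        w=np.clip(np.minimum(f[...,0],f[...,2])-90,0,None)*(cv2.erode(m,np.ones((3,3)))>0)
        out["n"]=int((m>0).sum())
        Y,X=np.mgrid[:w.shape[0],:w.shape[1]]
        def rel(p):
            d=(back(C,p[0]+x0,p[1]+y0,.070)[:2]-P0);return (1e3*np.array([d@u,d@[-u[1],u[0]]])).round(1)
        out["face"]=rel(c)
        if w.sum()>50: b=np.array([(w*X).sum(),(w*Y).sum()])/w.sum();out["bubble"]=rel(b);out["w"]=int(w.sum());out["diff"]=out["bubble"]-out["face"]
    return I,out
A,o=look("scene",(185,230,225,258));print("scene",o)
B,o=look("top",(182,172,216,200));print("top",o)
s=ctrl.read_state();print(s["time"],s["position"].round(4),"F",s["force"].round(1),"grip",s["gripper_force"].round(1))
if len(sys.argv)>1:
    r=lambda a:cv2.resize(a,None,fx=10,fy=10,interpolation=cv2.INTER_CUBIC)
    W=np.zeros((280,750,3),np.uint8);a=r(A);b=r(B);W[:a.shape[0],:a.shape[1]]=a;W[:b.shape[0],405:405+b.shape[1]]=b;cv2.imwrite(sys.argv[1],W)
E
python3 b.py pics/b0.png
```

```text
scene {'n': 157, 'face': array([2.8, 0.9]), 'bubble': array([13.4,  0.6]), 'w': 451, 'diff': array([10.6, -0.3])}
top {'n': 153, 'face': array([-9.5, -1.7])}Traceback (most recent call last):
  File "b.py", line 21, in <module>
    s=ctrl.read_state();print(s["time"],s["position"].round(4),"F",s["force"].round(1),"grip",s["gripper_force"].round(1))
                                                                                              ^^^^^^^^^^^^^^^^^^^^^^^^
AttributeError: 'float' object has no attribute 'round'
```

Call:
arm_command(
  moves=[
    [0, -0.15, -0.05, 0],
    [-0.3, 0, 0, 0],
    [-0.3, 0, 0, 0],
    [-0.3, 0, 0, 0],
    [-0.3, 0, 0, 0],
    [-0.3, 0, 0, 0],
    [-0.3, 0, 0, 0],
    [0, 0, 0, 0],
  ],
)

```text
time: 8.95
position: [0.4622, 0.0456, 0.0132]
tool_rot: [0.078, 0.997, 0.0, 0.0]
force: [-3.5, -0.3, 9.2]
finger_gap: 0.335
gripper_force: 25.0
```

```bash
python3 b.py;python3 g.py 0.4757 0.0439 0.0133 171
```

```text
scene {'n': 156, 'face': array([3. , 0.9]), 'bubble': array([13.4,  0.6]), 'w': 458, 'diff': array([10.4, -0.3])}
top {'n': 153, 'face': array([-9.5, -1.7])}
yaw 171.07 pos [0.4622 0.0456 0.0132] tilt [ 1.2e-03  4.0e-04 -1.0e+00] t 9.05 F [-4.   0.   8.2] q6 -1.39016674431242
turn 0.07 shift cm [-1.37  0.04 -0.01]Traceback (most recent call last):
  File "b.py", line 21, in <module>
    s=ctrl.read_state();print(s["time"],s["position"].round(4),"F",s["force"].round(1),"grip",s["gripper_force"].round(1))
                                                                                              ^^^^^^^^^^^^^^^^^^^^^^^^
AttributeError: 'float' object has no attribute 'round'
```

Call:
arm_command(
  moves=[
    [-0.3, 0, -0.05, 0],
    [-0.3, 0, 0, 0],
    [-0.3, 0, 0, 0],
    [-0.3, 0, 0, 0],
    [-0.3, 0, 0, 0],
    [-0.3, 0, 0, 0],
    [0, 0, 0, 0],
    [0, 0, 0, 0],
  ],
)

```text
time: 9.85
position: [0.4799, 0.0428, 0.0132]
tool_rot: [0.078, 0.997, 0.0, 0.0]
force: [-2.4, 1.1, 6.2]
finger_gap: 0.339
gripper_force: 25.0
```

```bash
sed -i 's/s\["gripper_force"\].round(1)/s["gripper_force"]/' b.py; python3 b.py;python3 g.py 0.4757 0.0439 0.0133 171
```

```text
scene {'n': 164, 'face': array([ 2.2, -0. ]), 'bubble': array([13.5,  0.7]), 'w': 464, 'diff': array([11.3,  0.7])}
top {'n': 153, 'face': array([-9.5, -1.7])}
9.95 [0.4799 0.0428 0.0132] F [-1.4  0.3  5.4] grip 24.99032385978353
yaw 171.07 pos [0.4799 0.0428 0.0132] tilt [ 1.2e-03  2.0e-04 -1.0e+00] t 9.95 F [-1.4  0.3  5.4] q6 -1.396915725830702
turn 0.07 shift cm [ 0.44  0.05 -0.01]
```

Call:
arm_command(
  moves=[
    [-0.2, 0, 0, 0],
    [-0.2, 0, 0, 0],
    [-0.2, 0, 0, 0],
    [0, 0, 0, 0],
    [0, 0, 0, 0],
    [0, 0, 0, 0],
    [0, 0, 0, 0],
  ],
)

```text
time: 10.65
position: [0.4843, 0.0421, 0.0132]
tool_rot: [0.078, 0.997, 0.0, -0.001]
force: [-9.4, 1.1, 10.8]
finger_gap: 0.34
gripper_force: 25.0
```

```bash
python3 b.py pics/b1.png
```

```text
scene {'n': 158, 'face': array([2.8, 0.8]), 'bubble': array([13.5,  0.7]), 'w': 454, 'diff': array([10.7, -0.1])}
top {'n': 153, 'face': array([-9.5, -1.7])}
10.75 [0.4843 0.0421 0.0132] F [-9.7  0.5 10.2] grip 24.99049869193186
```

View pics/b1.png

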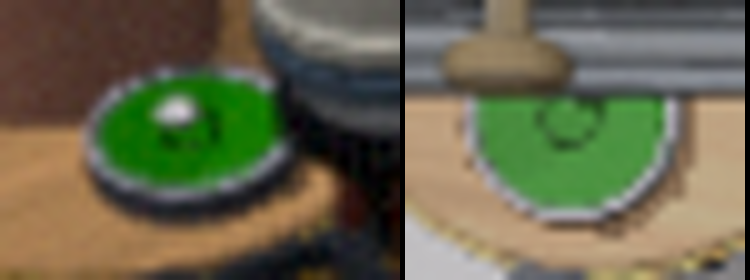

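The bubble, at (175,112) in the left crop, is still behind the ring at about (190,130). In the top view the ring is visible at (571,122) and the bubble is still hidden. I'll keep pushing in short steps.

Call:
arm_command(
  moves=[
    [-0.2, 0, 0, 0],
    [-0.2, 0, 0, 0],
    [-0.2, 0, 0, 0],
    [-0.2, 0, 0, 0],
    [0, 0, 0, 0],
    [0, 0, 0, 0],
    [0, 0, 0, 0],
    [0, 0, 0, 0],
  ],
)

```text
time: 11.55
position: [0.4919, 0.041, 0.0132]
tool_rot: [0.078, 0.997, 0.0, -0.002]
force: [-10.7, 1.5, 11.5]
finger_gap: 0.338
gripper_force: 25.0
```

```bash
python3 b.py
```

```text
scene {'n': 154, 'face': array([2.8, 0.8]), 'bubble': array([13.5,  0.6]), 'w': 456, 'diff': array([10.7, -0.2])}
top {'n': 153, 'face': array([-9.5, -1.7])}
11.65 [0.4919 0.041  0.0132] F [-10.3   1.4  10.8] grip 24.991099435155775
```

Call:
arm_command(
  moves=[
    [-0.2, 0, 0, 0],
    [-0.2, 0, 0, 0],
    [-0.2, 0, 0, 0],
    [-0.2, 0, 0, 0],
    [0, 0, 0, 0],
    [0, 0, 0, 0],
    [0, 0, 0, 0],
    [0, 0, 0, 0],
  ],
)

```text
time: 12.45
position: [0.4995, 0.0399, 0.0132]
tool_rot: [0.078, 0.997, 0.0, -0.002]
force: [-12.2, 2.5, 12.3]
finger_gap: 0.338
gripper_force: 25.0
```

```bash
python3 b.py
```

```text
scene {'n': 150, 'face': array([3. , 1.3]), 'bubble': array([13.4,  0.6]), 'w': 461, 'diff': array([10.4, -0.7])}
top {'n': 153, 'face': array([-9.5, -1.7])}
12.55 [0.4995 0.0399 0.0132] F [-11.9   2.1  12.1] grip 24.99736555677373
```

Call:
arm_command(
  moves=[
    [-0.2, 0, 0, 0],
    [-0.2, 0, 0, 0],
    [-0.2, 0, 0, 0],
    [-0.2, 0, 0, 0],
    [0, 0, 0, 0],
    [0, 0, 0, 0],
    [0, 0, 0, 0],
    [0, 0, 0, 0],
  ],
)

```text
time: 13.35
position: [0.507, 0.0387, 0.0132]
tool_rot: [0.078, 0.997, 0.0, -0.003]
force: [-13.3, 1.6, 13.5]
finger_gap: 0.339
gripper_force: 25.0
```

```bash
python3 b.py
```

```text
scene {'n': 149, 'face': array([2.9, 1.4]), 'bubble': array([13.5,  0.6]), 'w': 452, 'diff': array([10.6, -0.8])}
top {'n': 153, 'face': array([-9.5, -1.7])}
13.45 [0.507  0.0387 0.0132] F [-12.9   2.7  13.3] grip 25.00095695257187
```

Call:
arm_command(
  moves=[
    [-0.2, 0, -0.03, 0],
    [-0.2, 0, 0, 0],
    [-0.2, 0, 0, 0],
    [-0.1, 0, 0, 0],
    [0, 0, 0, 0],
    [0, 0, 0, 0],
    [0, 0, 0, 0],
    [0, 0, 0, 0],
  ],
)

```text
time: 14.25
position: [0.5134, 0.0377, 0.0131]
tool_rot: [0.078, 0.997, 0.0, -0.003]
force: [-15.0, 1.5, 14.1]
finger_gap: 0.342
gripper_force: 25.0
```

```bash
python3 b.py
```

```text
scene {'n': 152, 'face': array([3.1, 0.7]), 'bubble': array([12.3,  0.7]), 'w': 471, 'diff': array([9.2, 0. ])}
top {'n': 152, 'face': array([-9.4, -1.7])}
14.35 [0.5134 0.0377 0.0132] F [-15.1   3.1  13.3] grip 25.000757575035095
```

Call:
arm_command(
  moves=[
    [-0.2, 0, -0.02, 0],
    [-0.2, 0, 0, 0],
    [-0.2, 0, 0, 0],
    [-0.2, 0, 0, 0],
    [0, 0, 0, 0],
    [0, 0, 0, 0],
    [0, 0, 0, 0],
    [0, 0, 0, 0],
  ],
)

```text
time: 15.15
position: [0.5217, 0.0364, 0.0132]
tool_rot: [0.078, 0.997, 0.0, -0.003]
force: [-12.8, 2.3, 11.0]
finger_gap: 0.341
gripper_force: 25.0
```

```bash
python3 b.py pics/b2.png
```

```text
scene {'n': 152, 'face': array([3.5, 1.1]), 'bubble': array([9.3, 0.6]), 'w': 581, 'diff': array([ 5.8, -0.5])}
top {'n': 138, 'face': array([-8.1, -2.7]), 'bubble': array([-1.1, -0. ]), 'w': 99, 'diff': array([7. , 2.7])}
15.25 [0.5216 0.0364 0.0132] F [-12.7   2.2  11. ] grip 25.000263154506683
```

View pics/b2.png

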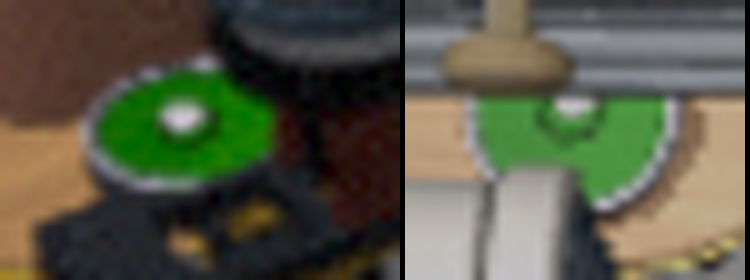

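The bubble, at (575,103) in the top crop, is about 5–6 mm short of the ring centre at (571,121). That's about 11 mm of wedge travel still to go.

Call:
arm_command(
  moves=[
    [-0.2, 0, 0, 0],
    [-0.2, 0, 0, 0],
    [-0.2, 0, 0, 0],
    [0, 0, 0, 0],
    [0, 0, 0, 0],
    [0, 0, 0, 0],
    [0, 0, 0, 0],
  ],
)

```text
time: 15.95
position: [0.5276, 0.0355, 0.0132]
tool_rot: [0.078, 0.997, 0.0, -0.003]
force: [-11.9, 2.8, 11.0]
finger_gap: 0.337
gripper_force: 25.0
```

```bash
python3 b.py pics/b3.png
```

```text
scene {'n': 145, 'face': array([6.1, 1.1]), 'bubble': array([7.8, 0.1]), 'w': 577, 'diff': array([ 1.7, -1. ])}
top {'n': 123, 'face': array([-6.8, -2.4]), 'bubble': array([-6.7,  2.7]), 'w': 736, 'diff': array([0.1, 5.1])}
16.05 [0.5276 0.0354 0.0132] F [-11.5   2.3  10.6] grip 25.000159442424774
```

View pics/b3.png

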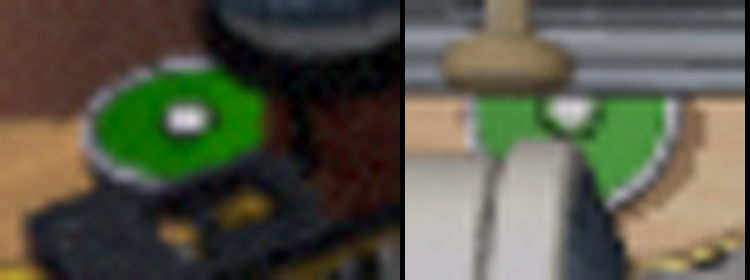

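The bubble at (185,118) in the left crop is inside the ring, about 1–2 mm short of its centre. One more small push, then I'll let go, back off and look clearly.

Call:
arm_command(
  moves=[
    [-0.1, 0, 0, 0],
    [-0.1, 0, 0, 0],
    [0, 0, 0, 0],
    [0, 0, 0, 0],
    [0, 0, 0, 0],
    [0, 0, 0, 0],
    [0, 0, 0, 0],
  ],
)

```text
time: 16.75
position: [0.5292, 0.0352, 0.0132]
tool_rot: [0.078, 0.997, 0.0, -0.003]
force: [-13.4, 2.8, 12.2]
finger_gap: 0.34
gripper_force: 25.0
```

```bash
python3 b.py
```

```text
scene {'n': 138, 'face': array([6.7, 1.8]), 'bubble': array([ 7.3, -0. ]), 'w': 538, 'diff': array([ 0.6, -1.8])}
top {'n': 114, 'face': array([-5.9, -3.2]), 'bubble': array([-5. ,  2.2]), 'w': 819, 'diff': array([0.9, 5.4])}
16.85 [0.5292 0.0352 0.0132] F [-14.6   2.3  12.4] grip 25.000264942646027
```

Call:
arm_command(
  moves=[
    [0, 0, 0, 0],
    [0, 0, 0, 0],
    [0, 0, 0, 0],
    [0, 0, 0, 0],
    [0, 0, 0, 0],
    [0, 0, 0, 0],
  ],
  hand=0.45,
)

```text
time: 17.45
position: [0.5318, 0.0343, 0.0126]
tool_rot: [0.078, 0.997, -0.0, -0.0]
force: [0.2, -0.7, -0.2]
finger_gap: 0.552
gripper_force: 0.0
```

Call:
arm_command(
  moves=[
    [0, 0, -0.5, 0],
    [0, 0, -1, 0],
    [0, 0, -2, 0],
    [1, 0, -3, 0],
    [4, 0, -2, 0],
    [4, 0, 0, 0],
    [0, 0, 0, 0],
    [0, 0, 0, 0],
  ],
)

```text
time: 18.25
position: [0.4431, 0.0484, 0.0989]
tool_rot: [0.078, 0.997, 0.0, 0.001]
force: [0.1, -0.0, 0.6]
finger_gap: 0.55
gripper_force: 0.0
```

```bash
python3 b.py pics/b4.png
```

```text
scene {'n': 86, 'face': array([15.6,  1.7])}
top {'n': 137, 'face': array([-8.2, -1.5]), 'bubble': array([-1.9,  0.6]), 'w': 509, 'diff': array([6.3, 2.1])}
18.35 [0.4438 0.0482 0.0984] F [ 0.7 -0.1 -0.3] grip 0.0
```

View pics/b4.png

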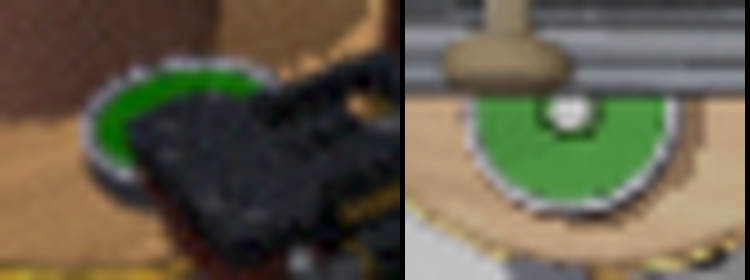

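In the top crop the bubble at (570,112) looks centred in the ring, to within about 1 mm. I'll move the arm aside for a clear scene check.

Call:
arm_command(
  moves=[
    [0, -3, -3, 0],
    [0, -4, -3, 0],
    [0, -4, 0, 0],
    [0, -4, 0, 0],
    [0, -4, 0, 0],
    [0, -4, 0, 0],
    [0, -4, 0, 0],
    [0, 0, 0, 0],
  ],
)

```text
time: 19.15
position: [0.4004, -0.2228, 0.1571]
tool_rot: [0.081, 0.997, -0.0, -0.001]
force: [-0.8, 1.0, 0.2]
finger_gap: 0.548
gripper_force: 0.0
```

```bash
python3 b.py; python3 - <<'E'
from h import *
S=cam("scene")["pixels"];T=cam("top")["pixels"]
r=lambda a,f:cv2.resize(a,None,fx=f,fy=f,interpolation=cv2.INTER_CUBIC)
W=np.zeros((600,800,3),np.uint8);W[:300,:400]=r(S[230:260,185:225],10);W[:300,400:]=r(T[175:205,180:220],10)
W[300:,:400]=r(S[200:290,150:270],3.334)[:300,:400];W[300:,400:]=r(T[180:255,150:250],4);cv2.imwrite("pics/fin.png",W)
E
```

```text
scene {'n': 147, 'face': array([ 6.2, -0.3]), 'bubble': array([7.4, 0.1]), 'w': 527, 'diff': array([1.2, 0.4])}
top {'n': 141, 'face': array([-8.7, -1.6]), 'bubble': array([-1.9,  0.6]), 'w': 483, 'diff': array([6.8, 2.2])}
19.25 [ 0.4012 -0.2194  0.1573] F [-0.7  0.8 -0. ] grip 0.0
```

View pics/fin.png

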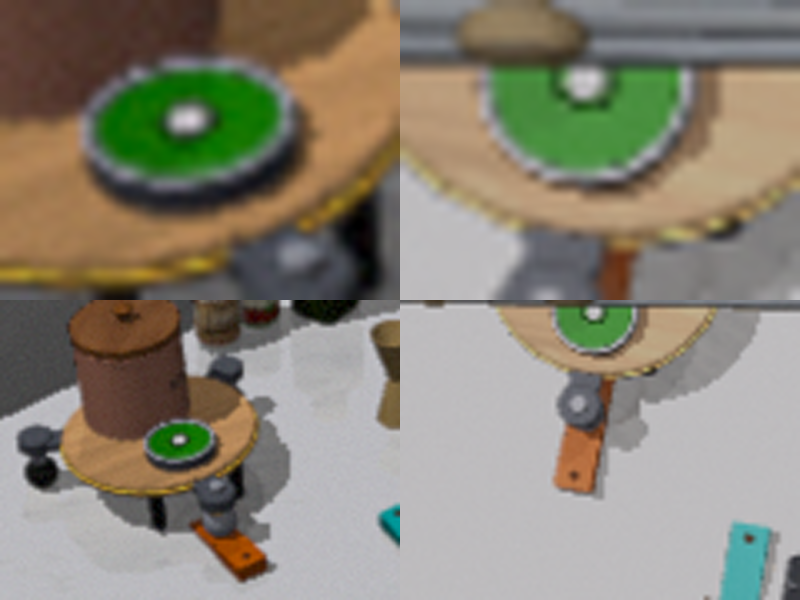

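The scene view shows the bubble at (187,119) inside the ring, within about 1 mm of centre. The wedge lies flat under the ball, the jar is standing and the arm is clear, so I'm handing it in.

```bash
python3 -c "
from station import ctrl
print(ctrl.finish_job())"
```

```text
the job is handed in; nothing more can be done
None
```

The job is handed in: the wedge lies flat under the low foot and bears it, the bubble is within about 1 mm of the ring's centre by the camera images, the jar is still standing, and the arm is clear; it took about 19 s of the 61 s allowed.

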